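Reset the bulb test stand by one hole

TASK

The next bulbs are one size longer: first turn the dimmer's knob anticlockwise to its end stop so that the test stand is dead, and only then pull up the lock plunger of the stand's carriage, slide the carriage to the next hole away from the upright contact head, and let the pin down fully home in that hole. Finish while still gripping the plunger's knob, holding the pin home in the hole: do not let go at the end. Leave the parts box, the glue jar and the bulb cap where they are.

Things in the scene. Friction and masses are not known exactly. Their poses are not given: they have to be found in the camera images.
- dimmer_knob (a joint): Angle of the dimmer's knob (rad): 0 at the anticlockwise end stop (seen from above), growing clockwise to 4.7; it starts 0.6 to 1.4 from the stop. Slight friction (0.04 N m), stays where it is left.
- dimmer_knob_grip (a point): Grip point on the dimmer knob's vertical axis, turning with it. The black grip bar is 42 mm long along x, 14 mm thick along y (z up); its top is 7 mm above this point, the 44 mm round skirt it stands on 23 mm below. The knob sits on a fixed grey box, 110 x 110 mm, top 37 mm below this point, left or right of the stand.
- plunger_knob: Black round upright knob of the lock plunger, 28 mm wide (top 5 mm: 32 mm), 28 mm high; origin at its centre. y points along the rail away from the contact head (the way to slide), x across it, z up. It stands on a 22 mm brass boss; the carriage's flat top (62 mm across) is 26 mm below the origin when the pin is home. A white V cradle, as high as the knob's middle, stands 49 mm to -y.
- plunger (a joint): How far the plunger is pulled up (m): 0 with the pin fully home in a hole, 0.018 at most. The pin (10 mm, round nose) is clear of the rail above 0.012. A spring pulls it down with 4 N at 0 and 7.6 N at the top.
- carriage (a joint): Travel of the carriage along the rail (m): starts at 0 in its present hole, grows away from the upright contact head; the next hole is at 0.050. Runs from -0.05 to 0.07, friction about 2 N. The pin locks it while it is in a hole; over solid rail the pin stays up at 0.012.
- next_hole (a point): Centre of the mouth of the next hole (14 mm square) in the fixed rail's top; 42 mm straight below the plunger knob's centre when the pin is home in it. Axes as the knob's. Holes are 50 mm apart. The stand is fixed to the bench: steel rail 36 mm wide, 300 mm long, with a 132 mm tall upright (contact head) at one end and a low plate at the other.
- parts_box: Loose mustard carton with white bulb caps, 130 x 110 x 70 mm, on the other side of the stand from the dimmer; origin under its centre. Leave alone.
- glue_jar: Loose white jar, 56 mm wide, 75 mm high, beyond the stand; origin under its centre. Leave alone.
- bulb_cap: Loose white bulb cap, 40 mm wide, 30 mm high, beyond the stand to the left; origin under its centre. Leave alone.
Not all that is in view belongs to the job. What is shaped like the part that bears dimmer_knob but blue or red is not meant.

How it is judged (in metres and radians):
On the way, in this order (a step that is already met when the one before it is completed fails the run):
1. the dimmer is turned down to its anticlockwise end stop (within 0.08 rad) (value of joint dimmer_knob below 0.08 rad), for 0.2 s.
2. then the lock plunger is pulled clear of the hole, the carriage still at its first hole (value of joint plunger above 0.0105 m and value of joint carriage between -0.02 and 0.02 m), for 0.1 s.
At the end, for the whole second after the job is handed in: The dimmer is at its anticlockwise stop (within 0.10 rad), the carriage stands still at the next hole (travel 45 to 55 mm), the pin is home in it (plunger within 3 mm of fully down), and the fingers still hold the plunger's knob (more than 2 N of contact) (value of joint dimmer_knob below 0.1 rad and value of joint carriage between 0.045 and 0.055 m and value of joint plunger below 0.003 m and contact force between the fingers and plunger_knob above 2 N and velocity of joint carriage between -0.01 and 0.01 m/s); the arm keeps its last pose, push and grip.
It fails at once if the carriage is moved while the dimmer is still turned up (value of joint dimmer_knob above 0.15 rad and (value of joint carriage above 0.01 m or value of joint carriage below -0.01 m)).
It fails at once if the parts box is pushed away (distance of parts_box from where it was at the start of the episode above 0.03 m).
It fails at once if the glue jar is pushed away (distance of glue_jar from where it was at the start of the episode above 0.03 m).
It fails at once if the bulb cap is pushed away (distance of bulb_cap from where it was at the start of the episode above 0.03 m).
It also fails if it takes over 50 s, if anything falls off the work surface, if the arm or the gripper's body presses on something with over 40 N, if the wrist force passes 120 N, or if a joint passes its speed limit or range.

ROBOT

A 6-joint arm with a two-finger parallel gripper is mounted at the origin on the work surface. World frame = base frame: x ahead of the robot, y to its left, z up, the work surface at z = 0. Lengths are in m, angles in degrees, forces in N, time in s.
With the tool pointing down it reaches from about 0.325 to 0.85 m from the base axis. Payload 15.5 kg.
Tool frame: the origin (TCP) lies midway between the tips of the shut fingers; the grasp point (between the pads) lies 19 mm behind it; z points along the fingers, y is the line along which they close (so a half turn about z gives the same grasp; the last joint's range is limited). The gripper opens to 91 mm and grips with 3 to 60 N. Pads are 32 mm wide; open, the fingers measure 118 mm over their backs; the gripper's body (76 mm by 178 mm) begins 60 mm behind the grasp point.
Start: joints at [59.674, 28.281, 77.091, -0, 74.628, -5.472], TCP at [0.263, 0.567, 0.214] pointing down, gripper open.
Joint ranges: [-166.48, 166.48], [-47.26, 123.95], [12.59, 153.08], [-70.14, 250.14], [6.76, 159.57], [-176.63, 176.63]. Speed limits (degrees/s): [108.29, 108.29, 147.25, 172.46, 172.46, 172.46].

INTERFACE

Orientations are given as a 3x3 rotation matrix whose columns are the frame's x, y, z axes.
In Python, from bench import ctrl gives the robot as it stands. The module is installed in compiled form; this text tells all that it offers. Calls block until the motion is done:
- ctrl.goto(position, orientation): joint-space move of the TCP to a pose.
- ctrl.move_l(position, vel=0.15, ori=None, contact_N=None): straight line of the TCP; ori=None keeps the orientation; vel is the mean speed in m/s. With contact_N (N) it stops when the force on the tool has changed by that much, and returns True; else False.
- ctrl.movej(angles): joint-space move.
- ctrl.command_gripper(opening): opening from 0.0 (shut) to 1.0 (fully open); the grip force is fixed at half the most; returns when the fingers have stopped.
- ctrl.sleep(seconds).
- ctrl.ik(position, orientation): joint angles nearest the present ones, or None.
- ctrl.read_camera(name): name is "scene" or "top"; returns the picture (384x512x3 uint8, blue, green, red); there is no depth.
- ctrl.camera_params(name): a dict with "fx", "fy", "cx", "cy" (pixels), "D" ([k1, k2, p1, p2, k3] as OpenCV has them; the pictures are not rectified), "pose" (4x4, takes a point from camera to world coordinates). Camera axes: x right, y up, looking along -z (the intrinsics and any distortion apply to the point x, -y, -z); pixel columns grow to the right and rows downward; lengths in m; the calibration is good to about 2 mm. A picture is of the moment at which its call begins. camera_params takes no time and is no camera call.
A pose or a line that the arm cannot do raises ctrl.MotionError and nothing moves.
- ctrl.sign_off(): hands the job in; it is judged then, once.
Readings, each from a call of its own:
- ctrl.current_t(): time.
- ctrl.current_q(): joint angles.
- ctrl.current_dq(): joint speeds.
- ctrl.current_effort(): joint torques, N m.
- ctrl.current_tool_pos(): TCP position.
- ctrl.current_eef_rot(): TCP orientation.
- ctrl.current_contact_force(): force on the tool from outside, world axes, zero at the start.
- ctrl.current_wrist_torque(): the same for the moment, N m.
- ctrl.current_grip_width(): opening from 0.0 (shut) to 1.0 (fully open).
- ctrl.current_grasp_force(): force on a finger pad.
Only numpy, scipy, OpenCV 4.12 (cv2) and the standard library are available. Lean on these libraries where they do the work, as an engineer would, in place of code of your own. Each camera call takes 0.05 s, during which the arm holds its last target. There are 200 camera calls.

## Working session

There is one attempt and no reset: what is moved stays moved. The work goes in short steps, each a Python script; the robot and the scene stay as the last script left them, time stands still between calls to the robot, and variables do not carry over. Pictures are saved under pics/ and viewed, at most 10 in all, crops included, and the job is handed in when it is done.

```bash
mkdir -p pics
python3 - <<'E'
from bench import ctrl
import cv2
for n in("scene","top"):
    cv2.imwrite(f"pics/{n}0.png",ctrl.read_camera(n)); p=ctrl.camera_params(n); print(n,p)
E
```

```text
scene {'fx': 370.8268730483413, 'fy': 370.8268730483413, 'cx': 259.33010533538885, 'cy': 193.66966468218143, 'D': array([-0.00323301,  0.        ,  0.        ,  0.        ,  0.        ]), 'pose': array([[ 0.79634504, -0.50398577,  0.33441428,  0.92900287],
       [ 0.60480071,  0.65700272, -0.45007057, -0.43307394],
       [ 0.00711808,  0.56066546,  0.82801182,  1.02571531],
       [ 0.        ,  0.        ,  0.        ,  1.        ]])}
top {'fx': 470.58078358604376, 'fy': 470.58078358604376, 'cx': 256.30107051036384, 'cy': 189.8819335039519, 'D': array([-0.06164812,  0.        ,  0.        ,  0.        ,  0.        ]), 'pose': array([[ 0.00268318,  0.99653337, -0.08315074,  0.40612704],
       [-0.99994539,  0.00351361,  0.00984233,  0.09842389],
       [ 0.01010037,  0.08311979,  0.99648838,  1.62882048],
       [ 0.        ,  0.        ,  0.        ,  1.        ]])}
```

View pics/scene0.png

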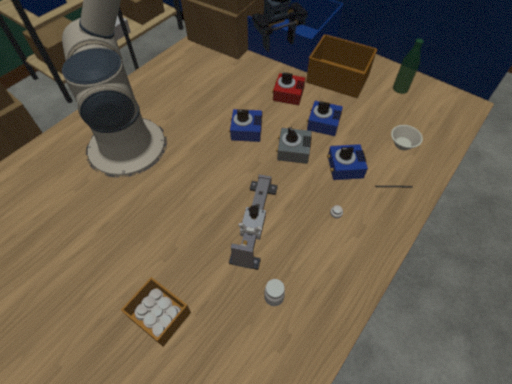

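View pics/top0.png

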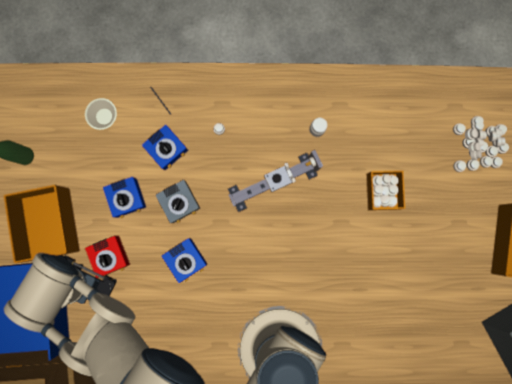

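The grey dimmer is at about (178,201) and the stand's knob at about (277,178) in the top view. The upright head is at the right end, at about (312,163). I'll enlarge both.

Run:
```python
import cv2,numpy as np
t=cv2.imread("pics/top0.png");s=cv2.imread("pics/scene0.png")
a=cv2.resize(t[140:230,150:330],(800,400),interpolation=cv2.INTER_CUBIC)
b=cv2.resize(s[170:275,215:295],(152,200),interpolation=cv2.INTER_CUBIC)
c=cv2.resize(s[120:275,200:400],(258,200),interpolation=cv2.INTER_CUBIC)
b=cv2.resize(s[125:165,265:325],(300,200),interpolation=cv2.INTER_CUBIC)
c=cv2.resize(s[195:245,225:285],(240,200),interpolation=cv2.INTER_CUBIC)
o=np.zeros((600,800,3),np.uint8);o[:400]=a;o[400:,:300]=b;o[400:,300:540]=c
cv2.imwrite("pics/crop0.png",o)
```

```text
(no output)
```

View pics/crop0.png

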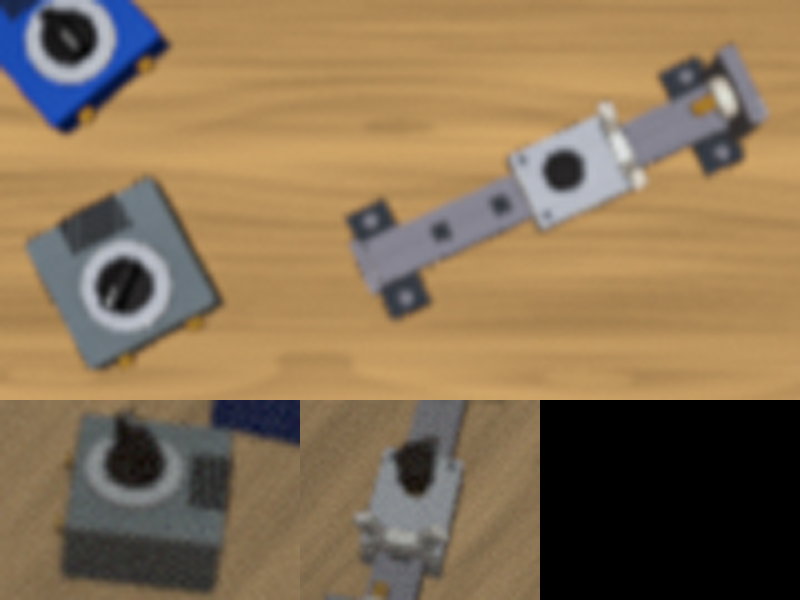

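Next hole confirmed on the low-plate side (crop (501,204)). The V cradle is on the head side, and the dimmer's skirt is at crop (125,285) with its bar running lower-left to upper-right. Now to triangulate.

```bash
cat > h.py <<'E'
import cv2,numpy as np
from bench import ctrl
def ray(n,uv):
    p=ctrl.camera_params(n);K=np.array([[p["fx"],0,p["cx"]],[0,p["fy"],p["cy"]],[0,0,1]])
    x,y=cv2.undistortPoints(np.array([[uv]],float),K,p["D"])[0,0]
    d=p["pose"][:3,:3]@[x,-y,-1];return p["pose"][:3,3],d/np.linalg.norm(d)
def plane(n,uv,z):
    o,d=ray(n,uv);return o+d*(z-o[2])/d[2]
def tri(uvt,uvs):
    a,d=ray("top",uvt);b,e=ray("scene",uvs)
    s=np.linalg.lstsq(np.c_[d,-e],b-a,rcond=None)[0]
    p,q=a+s[0]*d,b+s[1]*e;return (p+q)/2,np.linalg.norm(p-q)
def blob(mask,roi):
    x0,y0,x1,y1=roi;m=mask[y0:y1,x0:x1].astype(np.uint8)
    n,l,st,c=cv2.connectedComponentsWithStats(m);k=1+np.argmax(st[1:,4])
    return c[k]+[x0,y0],st[k]+[x0,y0,0,0,0],l==k
E
python3 - <<'E'
from h import *
t=cv2.imread("pics/top0.png");s=cv2.imread("pics/scene0.png")
tv,sv=t.max(2),s.max(2)
kt=blob(tv<70,(268,168,286,188));ks=blob(sv<70,(245,200,262,220))
print("plunger",kt[:2],ks[:2],tri(kt[0],ks[0]))
dt=blob(tv<75,(167,192,190,216));ds=blob(sv<70,(280,122,302,142))
print("dimblack",dt[:2],ds[:2],tri(dt[0],ds[0]))
def ring(im,roi,th):
    m=(im.min(2)>th);c,st,l=blob(m,roi)
    pts=np.argwhere(l)[:,::-1].astype(np.int32)+[roi[0],roi[1]]
    return cv2.fitEllipse(cv2.convexHull(pts.astype(np.int32)))
rt=ring(t,(165,190,192,218),140);rs=ring(s,(276,124,308,148),115)
print("ring",rt,rs,tri(rt[0],rs[0]))
h1=blob(tv<100,(258,180,268,192));h2=blob(tv<100,(244,186,255,198))
print("holes",h1[:2],h2[:2])
zk=tri(kt[0],ks[0])[0][2]
a,b=plane("top",h1[0],zk-.042),plane("top",h2[0],zk-.042)
print(a,b,np.linalg.norm(a-b),plane("top",kt[0],zk+.012))
print(t[194:214,168:189].max(2)); 
print(s[124:144,280:304].max(2))
E
```

```text
plunger (array([276.375     , 177.89583333]), array([273, 175,   8,   7,  48])) (array([253.66037736, 210.76415094]), array([249, 205,  10,  14, 106])) (array([0.57440192, 0.01720095, 0.08915165]), np.float64(8.790527272530005e-05))
dimblack (array([177.78431373, 203.73529412]), array([172, 198,  12,  12, 102])) (array([291.33333333, 135.65811966]), array([286, 128,  12,  14, 117])) (array([0.48836394, 0.3416139 , 0.07904948]), np.float64(0.0008510273332906211))
ring ((177.8883056640625, 203.9803009033203), (19.992782592773438, 20.32473373413086), 162.1055145263672) ((291.324951171875, 138.40171813964844), (13.224064826965332, 18.678014755249023), 93.62611389160156) (array([0.48838098, 0.34371033, 0.06340697]), np.float64(0.0008536997154761827))
holes (array([262.25      , 185.66666667]), array([261, 184,   4,   4,  12])) (array([248.66666667, 191.75      ]), array([247, 190,   4,   4,  12]))
[0.55245814 0.06275586 0.04715165] [0.53169696 0.10852404 0.04715165] 0.05025686899790203 [0.57312277 0.0178633  0.10115165]
[[ 65  65  69  79  99 115 134 150 163 169 173 170 156 140 137 130 125
[... 3032 characters left out ...]
02 122 139 134 108  53  34  30  29  32  26  21  19  32  18  33  55
  101 135 134 113  93  68]
 [ 86 102 125 135 136 108  54  32  34  29  32  27  29  26  31  27  34  56
  113 136 133 114  89  68]
 [ 95 100 120 141 135 118  77  35  29  30  35  20  28  27  31  28  35  77
  117 137 136 112  90  61]
 [ 90  96 111 135 141 125  89  57  36  32  34  34  30  24  19  28  56  96
  132 140 129 106  89  59]
 [ 96  94 101 123 135 134 117  93  63  46  38  39  29  32  41  58  93 124
  136 140 121  93  82  54]
 [ 95  96  95 103 123 136 136 134 116  98  74  68  68  71  81  95 123 140
  140 130 113  96  79  59]
 [ 94  96  92  91 105 123 134 138 137 126 123 121 121 123 126 130 134 134
  128 112  93  92  81  58]]
```

```bash
cat >> h.py <<'E'
def R(deg):
    a=np.radians(deg);y=np.array([np.cos(a),np.sin(a),0]);z=np.array([0,0,-1.]);return np.c_[np.cross(y,z),y,z]
D=np.array([0.4885,0.3435,0.100]);K=np.array([0.5733,0.0175,0.089]);U=np.array([-0.416,0.909,0])
E
python3 - <<'E'
from h import *
for y in(66,150,-114,-30): 
    q=ctrl.ik(D+[0,0,.1],R(y));print(y,None if q is None else np.round(q,1))
for y in(24.6,-155.4): print(y,np.round(ctrl.ik(K+[0,0,.1],R(y)),1))
q5=[ctrl.ik(D+[0,0,.1],R(y))for y in(66,150,-114,-30)]
y0=66 if max(abs(q5[0][5]),abs(q5[1][5]))<max(abs(q5[2][5]),abs(q5[3][5])) else -114
print(y0)
ctrl.goto(D+[0,0,.08],R(y0));ctrl.move_l(D+[0,0,.03],vel=.15)
print(ctrl.move_l(D+[0,0,-.014],vel=.05,contact_N=6),ctrl.current_tool_pos(),ctrl.current_t())
cv2.imwrite("pics/t1.png",cv2.resize(ctrl.read_camera("scene")[80:200,220:380],(800,600)))
ctrl.command_gripper(0.0)
print(ctrl.current_grip_width()*91,ctrl.current_grasp_force(),ctrl.current_wrist_torque(),ctrl.current_contact_force(),ctrl.current_t())
cv2.imwrite("pics/t2.png",cv2.resize(ctrl.read_camera("scene")[80:200,220:380],(800,600)))
E
```

```text
66 [ 29.4  26.8  82.2  -0.   71.  -36.6]
150 [  29.4   26.8   82.2   -0.    71.  -120.6]
-114 [ 29.4  26.8  82.2  -0.   71.  143.4]
-30 [29.4 26.8 82.2 -0.  71.  59.4]
24.6 [ -4.2  25.6  86.3  -0.   68.  -28.8]
-155.4 [ -4.2  25.6  86.3  -0.   68.  151.2]
66
False [0.48865263 0.34361211 0.08623952] 2.8333
13.72277787866151 29.999848008155823 [-0.00635723 -0.00201409 -0.07699321] [ 0.79265126  0.50848897 -0.56966181] 4.0417
```

View pics/t2.png

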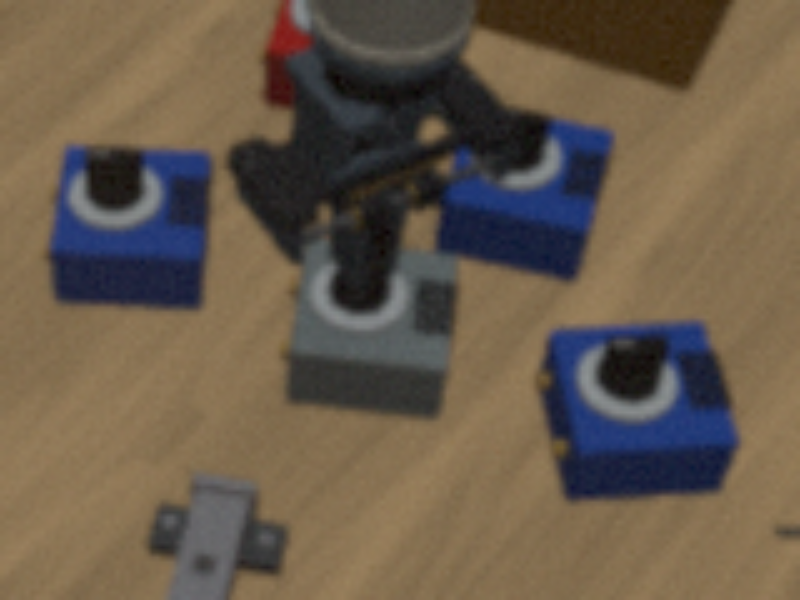

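The fingers are closed on the dimmer bar (crop (370,240)) and the opening reads 13.7 mm, which matches the 14 mm thickness. Now I'll turn anticlockwise until the moment rises.

Run:
```python
from h import *
p=D+[0,0,-.014];n=0
for y in range(70,166,4):
    ctrl.goto(p,R(y));m=ctrl.current_wrist_torque()[2];r=ctrl.current_eef_rot()
    print(y,round(float(m),3),round(float(np.degrees(np.arctan2(r[1,1],r[0,1]))),1),np.round(ctrl.current_contact_force(),1))
    n=n+1 if abs(m)>.25 else 0
    if n>=2 or abs(m)>.8: break
print(ctrl.current_t(),ctrl.current_grip_width()*91)
```

```text
70 0.088 69.9 [ 0.1  0.6 -0.3]
74 -0.028 73.8 [-0.1 -0.1  0.6]
78 0.019 77.8 [-0.9  0.1 -1. ]
82 -0.006 81.8 [ 0.3 -1.1  0.3]
86 0.034 85.8 [-0.3 -0.4  0.3]
90 0.041 89.8 [ 0.2 -1.4  0.3]
94 0.031 93.8 [-0.6 -0.4 -0.7]
98 0.017 97.8 [-0.8 -0.7  0.2]
102 0.005 101.8 [ 0.2 -1.3  0.4]
106 0.02 105.8 [-0.3 -0.7  0.8]
110 0.03 109.8 [-0.1 -0.7  0.3]
114 0.151 113.8 [ 0.7 -1.2  0.8]
118 0.023 117.8 [ 0.3 -1.6  1.1]
122 -1.066 121.7 [-0.5 -2.7  1.2]
7.5917 14.71162471435549
```

The moment jumped to -1.07 N m at about 121°, so it is on the stop after about 55° of turning. Now I'll release, go above the plunger and look.

Run:
```python
from h import *
ctrl.sleep(.3);ctrl.command_gripper(1.0);ctrl.move_l(D+[0,0,.08],vel=.2)
o=R(24.6);ctrl.goto(K+[0,0,.09],o)
t=ctrl.read_camera("top");s=ctrl.read_camera("scene")
a=cv2.resize(s[110:170,260:330],(400,343),interpolation=cv2.INTER_CUBIC)
ctrl.move_l(K+[0,0,.03],vel=.15)
print(ctrl.move_l(K+[0,0,-.017],vel=.05,contact_N=5),ctrl.current_tool_pos(),ctrl.current_contact_force())
s=ctrl.read_camera("scene");b=cv2.resize(s[180:240,220:290],(400,343),interpolation=cv2.INTER_CUBIC)
cv2.imwrite("pics/t3.png",np.hstack([a,b]));print(ctrl.current_t())
```

```text
False [0.57350917 0.01750458 0.07228938] [0.34726487 0.65576429 0.40477917]
12.7917
```

View pics/t3.png

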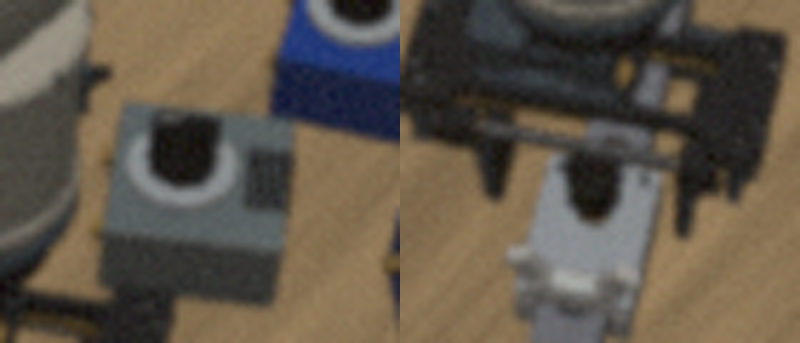

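The dimmer bar has turned and now sits broadside in the view. The fingers straddle the plunger knob at crop (595,185). Grip and lift 15 mm.

Run:
```python
from h import *
ctrl.command_gripper(0.0);f0=ctrl.current_contact_force()
print(ctrl.current_grip_width()*91,ctrl.current_grasp_force(),np.round(f0,1))
p=ctrl.current_tool_pos()
for d in(.004,.009,.015):
    ctrl.move_l(p+[0,0,d],vel=.03);ctrl.sleep(.1);print(d,np.round(ctrl.current_contact_force()-f0,2))
ctrl.sleep(.2);print(ctrl.current_tool_pos()-p,p,ctrl.current_t())
```

```text
29.45705327428843 29.999848186271265 [ 2.8  1.4 -1.6]
0.004 [-0.92 -0.03 -2.87]
0.009 [-1.3  -0.14 -4.54]
0.015 [-1.31 -0.25 -5.93]
[-5.08840926e-05 -8.42079605e-07  1.49386722e-02] [0.57353725 0.01756753 0.07203022] 15.2167
```

The downward pull follows the spring (about 7 N at 15 mm), so the pin is lifted. Slide and lower.

Run:
```python
from h import *
p=np.array([0.57353725,0.01756753,0.07203])+.050*U/np.linalg.norm(U)
ctrl.move_l(p+[0,0,.015],vel=.04);ctrl.sleep(.3);print(np.round(ctrl.current_contact_force(),1))
for d in(.011,.007,.004,.002,0):
    c=ctrl.move_l(p+[0,0,d],vel=.03,contact_N=12);ctrl.sleep(.15)
    print(d,c,np.round(ctrl.current_tool_pos()-p,4),np.round(ctrl.current_contact_force(),1))
    if c: break
s=ctrl.read_camera("scene");t=ctrl.read_camera("top")
b=cv2.resize(s[175:275,215:295],(480,600),interpolation=cv2.INTER_CUBIC)
cv2.imwrite("pics/t4.png",b);print(ctrl.current_t(),ctrl.current_grasp_force(),ctrl.current_grip_width()*91)
```

```text
[-2.   0.5 -8.9]
0.011 False [-0.0001 -0.      0.0109] [-2.2 -0.  -7.6]
0.007 False [-0.    -0.     0.007] [-3.5 -0.7 -6.5]
0.004 False [-0.    -0.     0.004] [-3.7 -1.3 -6.1]
0.002 False [-0.     0.     0.002] [-3.8 -0.7 -5. ]
0 False [-0. -0.  0.] [-3.  -1.4 -1.9]
19.0833 29.999526537721977 29.643214108896853
```

View pics/t4.png

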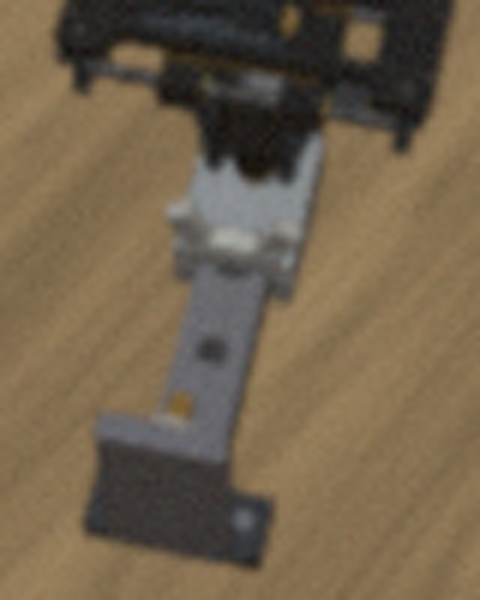

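The carriage has moved: the old hole is uncovered at crop (212,350). The force is back to its starting value at zero height, so the pin followed into the hole. I'll press lightly 1 mm to seat it, then hand in.

Run:
```python
from h import *
p=ctrl.current_tool_pos()
print(ctrl.move_l(p-[0,0,.001],vel=.02,contact_N=12));ctrl.sleep(.5)
print(np.round(ctrl.current_tool_pos()-p,4),np.round(ctrl.current_contact_force(),1),ctrl.current_grasp_force(),ctrl.current_t())
print(ctrl.sign_off())
```

```text
False
[ 0.0002 -0.0001 -0.0003] [-7.9 -1.9 11.6] 30.001813480002966 19.8333
the job is handed in; nothing more can be done
None
```

The job is handed in, with no verdict returned. By the force readings, the dimmer is at its anticlockwise stop, the carriage stands at the next hole, and the pin is home with the gripper still holding the plunger knob.

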